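Hang the calibration slide in the dust cabinet

TASK

Lift the microscope's calibration slide out of its stand, lower it through the opening in the roof of the clear dust cabinet, and hang it by its crossbar on the hook inside. Press the bar down past the sprung roller until it bottoms on the floor of the hook, and hold it down there for a moment with a firm 10 to 15 N (the hook is only screwed into thin plastic: never more than 20 N), then let go and draw the gripper out. Do not touch the cabinet's frame or walls with the robot or the slide, and leave the other things on the bench where they are.

Things in the scene. Friction and masses are not known exactly. Their poses are not given: they have to be found in the camera images.
- grip (a point): Point to grip on the loose calibration slide (flat steel hanging frame, 170 mm tall, 52 mm wide in y, 0.10 to 0.18 kg, standing upright): on its dark upright handle, 12 mm (x) by 14 mm (y), that runs from 23 mm below to 21 mm above this point. Grip the faces that look to +y and -y. z is up, x normal to the frame; a half turn about z makes no difference
- slide: The same slide as a whole; origin at the centre of its underside, 149 mm below grip, same axes. Its foot is a plate 52 mm (y) by 8 mm (x) by 26 mm high with a glass in it; above it is the window for the hook, 40 mm wide (y) and 66 mm high, between two 6 mm side bars that go on past the crossbar to a top bar (120 to 126 mm up), which carries the handle
- bar (a point): Centre of the slide's round crossbar, 53 mm below grip and 96 mm above the slide's underside, on the same axis, same axes. The bar is 8 mm thick, lies along y and closes the window at the top: it is what lies in the hook. Above it, a gap of 20 mm leaves room for the roller
- stand: Grey plastic stand, 60 (x) by 90 (y) by 24 mm high, fixed to the bench; origin at the centre of its underside. The slide stands upright in its slot (12 by 56 mm, floor 6 mm above the bench, 18 mm deep, 2 mm of play all round), and comes out straight up
- cabinet: Fixed dust cabinet with white frame and clear walls, 150 (x) by 230 (y) by 198 mm high; origin at the centre of its underside. Its roof is 10 mm thick (188 to 198 mm up) and has an opening 90 mm (x) by 160 mm (y) centred over the origin, the only way in (the hatch is off). Floor 4 mm thick
- rail: Fixed upright rail in the cabinet that carries the steel hook; top 144 mm above the bench; axes as the cabinet's; origin at bench height, 24 mm from the cabinet's along +x. The hook points to -x: a block (18 mm wide in y, its face at rail x = 0, 24 mm high above the hook's floor), a level floor 12 mm wide and 6 mm thick, and an upright tip. The bar lies in the 12 mm gap between face and tip
- mark (a point): Where the centre of the seated bar would be if the hook were at mid-height: in the middle of the gap (rail x = -6 mm, y = 0), 114 mm above the bench, 4 mm above the hook's floor; axes as the rail's. The hook was clamped by hand anywhere from 10 mm below to 10 mm above that, and holds there. This height error is not measured: it must be felt or seen; x and y are true
- tip_mark (a point): Outer upper edge of the hook's tip if the hook were at mid-height (same unmeasured height error of up to 10 mm either way): rail x = -22 mm, 142 mm above the bench, 32 mm above the hook's floor. The tip is upright up to 24 mm above the floor and flares outwards above that. The bar must pass over this edge
- catch (a joint): Travel (m) of the hook's sprung roller: 0 = out, 0.008 = pushed in to +x. The 10 mm black roller stands 6 mm out into the gap, its axis 17 mm above the hook's floor. The bar meets it with its centre some 24 mm above the floor, needs about 2 to 6 N downwards to pass (its weight is not enough), is then pushed down by it until free of it some 8 mm above the floor; seated at 4 mm, it is out again
- dish: Loose white plastic dish, 84 mm across, 18 mm high, origin at its underside: bystander
- vial: Loose small amber jar, 36 mm across, 75 mm high, origin at its underside: bystander
- objective: Loose black objective can, 48 mm across, 50 mm high, origin at its underside: bystander
- brush: Loose small brush lying on the bench: bystander
Mind the look-alikes: they are no part of the job. What is meant by the rail is not orange or pink, and is the smaller of those in its own colour.

How it is judged:
By the outcome, as a careful person would: the job done as asked, in the order asked, and still so for the second after the job is handed in, with the robot touching nothing.
It also fails if it takes over 64 s, if anything falls off the work surface, if the arm or the gripper's body presses on something with over 40 N, if the wrist force passes 120 N, or if a joint passes its speed limit or range.

ROBOT

A 6-joint arm with a two-finger parallel gripper is mounted at the origin on the work surface. World frame = base frame: x ahead of the robot, y to its left, z up, the work surface at z = 0. Lengths are in m, angles in rad, forces in N, time in s.
With the tool pointing down it reaches from about 0.25 to 0.725 m from the base axis. Payload 4 kg.
Tool frame: the origin (TCP) lies at the very end of the fingers, on their centre line; the grasp point (between the pads) lies bot.grasp_offset behind it (bot.grasp_offset is the distance from the TCP to the grasp point, in m); z points along the fingers, y is the direction in which the jaws open and shut (so a half turn about z gives the same grasp; the last joint's range is limited). The gripper opens to 85 mm and grips with 20 to 120 N. Pads are 22 mm wide; open, the fingers measure 114 mm over their backs; the gripper's body (76 mm by 85 mm) begins 54 mm behind the grasp point. The pads swing forward as they close: fully open they stand 13 mm farther back than shut.
Start: joints at [1.212, 0.241, 0.005, 1.335, 0, 1.571], TCP at [0.176, 0.468, 0.231] pointing down, gripper open.
Joint ranges: [-2.72, 2.72], [-1.05, 1.87], [-1.09, 1.28], [-1.99, 2.15], [-1.42, 1.44], [-3.14, 3.14]. Speed limits (rad/s): [2.79, 2.79, 3.14, 3.14, 3.14, 3.14].

INTERFACE

Orientations are given as a unit quaternion [x, y, z, w].
In Python, from workcell import bot gives the robot as it stands. The module is installed in compiled form; this text tells all that it offers.
- The arm moves only by the shell command python3 -m jog 'ROWS' [OPENING]. ROWS is JSON, a list that holds one entry, the list of rows, each a list of 6 numbers: the shift along the tool's x, y, z in m, then the turn, a rotation vector about the tool's x, y, z in degrees. In form: [[[dx, dy, dz, wx, wy, wz], ...]]. A call has 1 to 12 rows; each row shifts and turns the pose as measured when the row begins, along the tool's axes as they then stand; what a row does not reach is not made up. A row lasts 1/8 s, in which the tool goes at most 62.5 mm and 10.7 degrees, less where a joint would pass 70% of its speed; a pose out of reach is approached as far as the arm can. A call is refused whole if a number of a shift passes 0.0625 or a number of a turn 10.7, either way. A call with a gripper value outside its range is refused whole. OPENING is the finger opening in m, from 0 to 0.0854, set as the call begins (- or left out, the last holds). The fingers move at their own pace and stop on an object; the grip force is fixed at half the most. Time passes only in rows, so rows that do not move let the fingers close. It gives the time, the measured TCP pose, the force and the opening at its end, in the units of the state.
- bot.get_obs(): the state, without advancing time (a new reading comes with each control period).
- bot.camera(name): name is "scene" or "top" or "wrist"; returns a dict with "pixels" (420x560x3 uint8, red, green, blue), "fx", "fy", "cx", "cy" (pixels), "rvec" (rotation vector, rad) and "tvec" (3), from world to camera coordinates, as OpenCV has them. Camera axes: x right, y down, z forward; pixel columns grow to the right and rows downward; lengths in m; the calibration is good to about 2 mm. The wrist camera is an equidistant fisheye: a pixel r from the principal point sees the ray r / f radians off the axis. A picture is of the moment at which its call begins. There is no depth.
- bot.job_done(): hands the job in, once; it reports no verdict.
The state is a dict: "clock": time; "joint_pos": joint angles; "joint_vel": joint speeds; "tau": joint torques, N m; "eef_pos": TCP position; "tool_rot": TCP orientation; "ft_force": force on the tool from outside, world axes, zero at the start; "ft_torque": the same for the moment, N m; "grip_width": finger opening in m.
Only numpy, scipy, OpenCV 4.12 (cv2) and the standard library are available. Lean on these libraries where they do the work, as an engineer would, in place of code of your own. Each camera call takes 0.05 s, during which the arm holds its last target. There are 200 camera calls.

## Working session

There is one attempt and no reset: what is moved stays moved. The work goes in short steps, Python scripts to look and compute and a shell command to move; the robot and the scene stay as the last step left them, time stands still between calls to the robot, and variables do not carry over. Pictures are saved under pics/ and viewed, on a budget of 10 in all, crops included, one or two more only if the job needs it, and the job is handed in when it is done.

```bash
mkdir -p pics
cat > h.py <<'E'
import numpy as np, cv2
from workcell import bot
from scipy.spatial.transform import Rotation as R
def snap(n,f,crop=None,s=1):
    c=bot.camera(n); p=c["pixels"][:,:,::-1].copy()
    np.save('pics/'+f+'.npy',c,allow_pickle=True)
    cv2.imwrite('pics/'+f+'_raw.png',p)
    return c,p
def load(f): return np.load('pics/'+f+'.npy',allow_pickle=True).item()
def ray(c,u,v,fish=False):
    Rm=R.from_rotvec(np.ravel(c['rvec'])).as_matrix(); t=np.ravel(c['tvec'])
    x=(u-c['cx'])/c['fx']; y=(v-c['cy'])/c['fy']
    if fish:
        r=np.hypot(x,y); d=np.array([x/r*np.sin(r),y/r*np.sin(r),np.cos(r)]) if r>1e-9 else np.array([0,0,1.])
    else: d=np.array([x,y,1.])
    return -Rm.T@t, Rm.T@d/np.linalg.norm(d)
def atz(c,u,v,z,fish=False):
    o,d=ray(c,u,v,fish); return o+d*(z-o[2])/d[2]
def proj(c,P,fish=False):
    Rm=R.from_rotvec(np.ravel(c['rvec'])).as_matrix(); q=Rm@np.asarray(P,float)+np.ravel(c['tvec'])
    if fish:
        th=np.arctan2(np.hypot(q[0],q[1]),q[2]); n=np.hypot(q[0],q[1]); x,y=q[0]/n*th,q[1]/n*th
    else: x,y=q[0]/q[2],q[1]/q[2]
    return np.array([c['fx']*x+c['cx'],c['fy']*y+c['cy']])
def tri(*l):
    A=np.zeros((3,3));b=np.zeros(3)
    for o,d in l:
        M=np.eye(3)-np.outer(d,d);A+=M;b+=M@o
    X=np.linalg.solve(A,b); return X,[np.linalg.norm((np.eye(3)-np.outer(d,d))@(X-o)) for o,d in l]
E
python3 - <<'E'
from h import *
for n in("scene","top"):
    c,p=snap(n,n+'0'); cv2.imwrite(f'pics/{n}v.png',cv2.resize(p,(800,600),interpolation=cv2.INTER_CUBIC))
    o,d=ray(c,280,210);print(n,o,d,c['fx'])
o=bot.get_obs();print(o['eef_pos'],o['tool_rot'],o['ft_force'],o['clock'],bot.grasp_offset)
E
```

```text
scene [ 1.23439567 -0.10861675  0.8778153 ] [-0.67744815  0.11419722 -0.72665191] 397.62570375413907
top [0.43446099 0.00735636 1.02838526] [ 0.07514211 -0.01488386 -0.99706175] 403.9290584508247
[0.17537304 0.46762809 0.23049052] [ 1.78436573e-01  9.83950954e-01 -9.37872234e-04 -1.72064374e-04] [ 0.06539569 -0.85529226 -0.43778525] 0.1 0.0187
```

View pics/scenev.png

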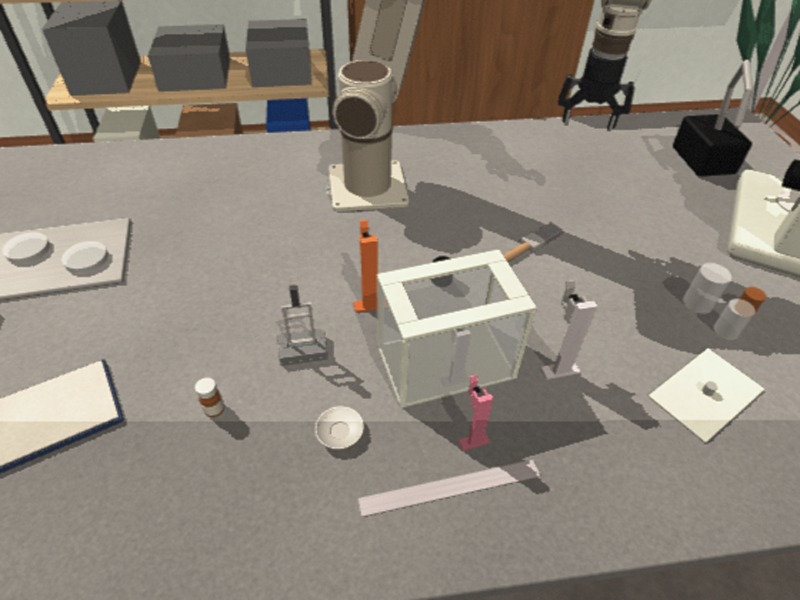

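View pics/topv.png

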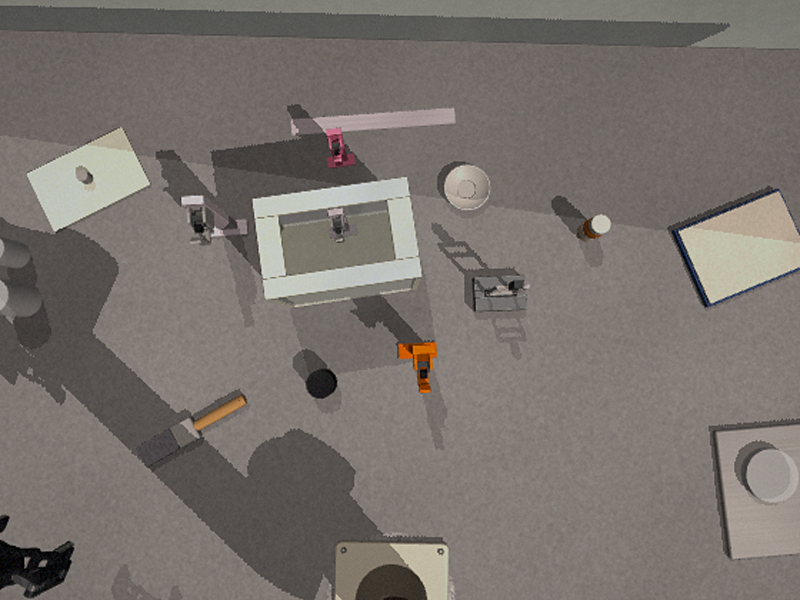

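The top view shows rails at (420,360) orange, (337,150) pink, (198,215) tall grey outside the cabinet and (338,222) small grey inside it; the last is the one meant. The slide is in its stand at (500,290). In the scene view the slide is at (298,320) and the rail at (460,355). I'll check both in enlarged crops.

Run:
```python
import cv2
p=cv2.imread('pics/top0_raw.png');cv2.imwrite('pics/topc.png',cv2.resize(p[115:225,170:380],None,fx=3.8,fy=3.8,interpolation=cv2.INTER_CUBIC))
p=cv2.imread('pics/scene0_raw.png');cv2.imwrite('pics/scenec.png',cv2.resize(p[170:290,180:390],None,fx=3.8,fy=3.8,interpolation=cv2.INTER_CUBIC))
```

```text
(no output)
```

View pics/topc.png

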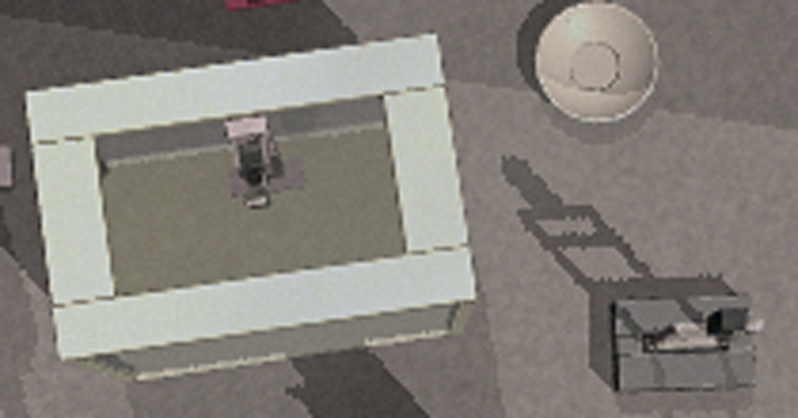

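View pics/scenec.png

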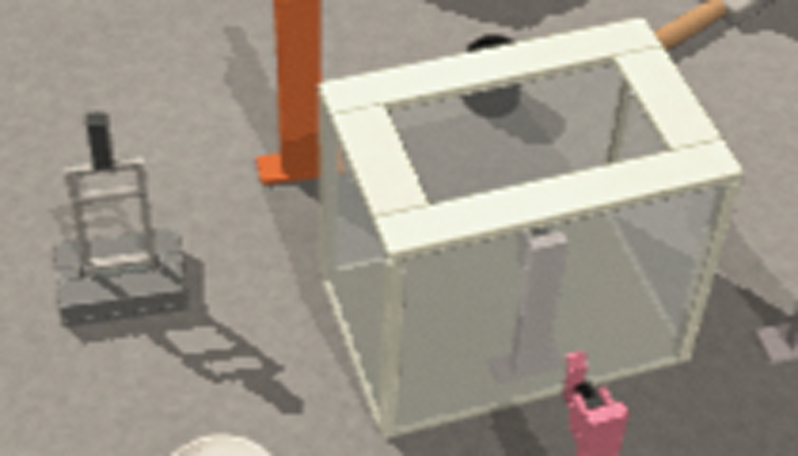

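Top crop: cabinet roof corners are at (26,92), (436,35), (474,300), (62,358), the rail inside at (250,160), and the stand at (685,345) with the dark handle at (728,316). Scene crop: handle top is at (97,116), and the stand's front lower edge runs from (64,323) to (187,305).

```bash
cat > m.py <<'E'
from h import *
T=load('top0');S=load('scene0')
t=lambda U,V:((U+.5)/3.8-.5+170,(V+.5)/3.8-.5+115)
s=lambda U,V:((U+.5)/3.8-.5+180,(V+.5)/3.8-.5+170)
np.set_printoptions(precision=4,suppress=True)
def fit(name,pts,Lx,Ly):
    # pts in order: (+x,+y),(+x,-y),(-x,-y),(-x,+y)
    Q=np.array([[Lx,Ly],[Lx,-Ly],[-Lx,-Ly],[-Lx,Ly]])/2
    P=np.array(pts)[:,:2]; c=P.mean(0); z=sum((P-c)@np.array([1,1j])*np.conj(Q@np.array([1,1j])))
    a=np.angle(z); Rm=np.array([[np.cos(a),-np.sin(a)],[np.sin(a),np.cos(a)]])
    print(name,c,'yaw',np.degrees(a),'res',np.round((P-c-Q@Rm.T)*1e3,1).tolist()); return c,a
cT,aT=fit('cab top',[atz(T,*t(*p),.198) for p in[(26,92),(436,35),(474,300),(62,358)]],.15,.23)
fit('opening top',[atz(T,*t(*p),.198) for p in[(95,137),(385,95),(406,252),(113,300)]],.09,.16)
fit('cab scene',[atz(S,*s(*p),.198) for p in[(741,175),(392,250),(321,88),(643,19)]],.15,.23)
# scene order: +x is toward the camera (down), +y is right
fit('stand top',[atz(T,*t(*p),.024) for p in[(614,297),(753,291),(755,388),(618,390)]],.06,.09)
fit('stand sc base',[atz(S,*s(*p),.0 if i<2 else .024) for i,p in enumerate([(187,305),(64,323),(55,247),(176,232)])],.06,.09)
print('handle',tri(ray(T,*t(733,318)),ray(S,*s(97,116))))
print('handle S z.176',atz(S,*s(97,116),.176),'T',atz(T,*t(733,318),.176))
E
python3 m.py
python3 - <<'E'
from m import *
import cv2
# overlay hypothesised handle/rail
E
```

```text
cab top [0.5868 0.0892] yaw 9.317444927383443 res [[-0.7, -1.3], [-1.0, 1.3], [0.3, 2.3], [1.4, -2.2]]
opening top [0.5866 0.0892] yaw 9.70574177910546 res [[-0.2, -0.8], [-0.3, -1.3], [1.5, 0.6], [-1.1, 1.5]]
cab scene [0.5898 0.0922] yaw 9.51064709568568 res [[0.2, -2.8], [-4.5, 2.3], [3.8, 1.3], [0.6, -0.8]]
stand top [ 0.5275 -0.1823] yaw 2.5685512672182074 res [[0.5, 0.8], [2.3, -1.2], [-1.9, 0.1], [-0.9, 0.4]]
stand sc base [ 0.5269 -0.1788] yaw 3.3109548449098534 res [[-4.6, -0.6], [-4.3, 0.8], [3.8, 0.7], [5.2, -0.9]]
handle (array([ 0.5269, -0.1786,  0.1783]), [np.float64(0.0012767515251835503), np.float64(0.0012767515251835538)])
handle S z.176 [ 0.525  -0.1776  0.176 ] T [ 0.5271 -0.1804  0.176 ]
cab top [0.5868 0.0892] yaw 9.317444927383443 res [[-0.7, -1.3], [-1.0, 1.3], [0.3, 2.3], [1.4, -2.2]]
opening top [0.5866 0.0892] yaw 9.70574177910546 res [[-0.2, -0.8], [-0.3, -1.3], [1.5, 0.6], [-1.1, 1.5]]
cab scene [0.5898 0.0922] yaw 9.51064709568568 res [[0.2, -2.8], [-4.5, 2.3], [3.8, 1.3], [0.6, -0.8]]
stand top [ 0.5275 -0.1823] yaw 2.5685512672182074 res [[0.5, 0.8], [2.3, -1.2], [-1.9, 0.1], [-0.9, 0.4]]
stand sc base [ 0.5269 -0.1788] yaw 3.3109548449098534 res [[-4.6, -0.6], [-4.3, 0.8], [3.8, 0.7], [5.2, -0.9]]
handle (array([ 0.5269, -0.1786,  0.1783]), [np.float64(0.0012767515251835503), np.float64(0.0012767515251835538)])
handle S z.176 [ 0.525  -0.1776  0.176 ] T [ 0.5271 -0.1804  0.176 ]
```

Measured: slide at (0.527, -0.180), yaw 3°. Cabinet at (0.587, 0.090), yaw 9.5°, with the rail inside on the +x side. I'll rise, turn and travel to the slide.

```bash
cat >> h.py <<'E'
def to(x,y,z,yaw):
    o=bot.get_obs(); q=R.from_quat(o['tool_rot']); a=np.radians(yaw)
    t=R.from_matrix(np.array([[-np.cos(a),-np.sin(a),0],[-np.sin(a),np.cos(a),0],[0,0,-1]]).T)
    d=np.array([x,y,z])-o['eef_pos']
    print('pos',np.round(o['eef_pos'],4),'t',o['clock'],'F',np.round(o['ft_force'],2),'w',round(o['grip_width'],4))
    print('shift now',np.round(q.inv().apply(d)*1e3,2),'after turn',np.round(t.inv().apply(d)*1e3,2),'turn',np.round((q.inv()*t).as_rotvec(degrees=True),2))
E
python3 -m jog '[[[0,0,-0.033,0,0,-7.9],[0,0,-0.033,0,0,-7.9],[0,0,-0.033,0,0,-7.9],[-0.0245,-0.0512,0,0,0,0],[-0.0245,-0.0512,0,0,0,0],[-0.0245,-0.0512,0,0,0,0],[-0.0245,-0.0512,0,0,0,0],[-0.0245,-0.0512,0,0,0,0],[-0.0245,-0.0512,0,0,0,0],[-0.0245,-0.0512,0,0,0,0],[-0.0245,-0.0512,0,0,0,0],[-0.0245,-0.0512,0,0,0,0]]]' 0.06
python3 -c "
from h import *
to(.527,-.180,.28,3)"
```

```text
clock: 1.6
eef_pos: [0.433, 0.0127, 0.3302]
tool_rot: [-0.04, 0.999, -0.005, -0.002]
ft_force: [0.1, 0.5, 0.0]
grip_width: 0.0604
pos [0.433  0.0127 0.3302] t 1.6 F [0.11 0.49 0.03] w 0.0604
shift now [ -78.66 -199.05   51.76] after turn [ -83.77 -197.35   50.22] turn [-0.54 -0.23  1.54]
```

```bash
python3 -m jog '[[[-0.02,-0.05,0.0,-0.5,-0.2,1.5],[-0.02,-0.049,0.01,0,0,0],[-0.02,-0.049,0.02,0,0,0],[-0.02,-0.049,0.02,0,0,0],[0,0,0,0,0,0],[0,0,0,0,0,0]]]' 0.06
python3 - <<'E'
from h import *
to(.527,-.180,.28,3)
c,p=snap('wrist','w1'); cv2.imwrite('pics/w1v.png',cv2.resize(p,(800,600),interpolation=cv2.INTER_CUBIC))
for z in(.176,.132): print(proj(c,[.527,-.18,z],True)*800/560)
E
```

```text
clock: 2.35
eef_pos: [0.5263, -0.1895, 0.275]
tool_rot: [-0.023, 1.0, 0.001, -0.003]
ft_force: [-0.5, -0.1, 0.2]
grip_width: 0.06
pos [ 0.5263 -0.1895  0.275 ] t 2.35 F [-0.5  -0.07  0.15] w 0.06
shift now [-1.09  9.5  -4.95] after turn [-1.19  9.48 -4.97] turn [ 0.16 -0.31 -0.4 ]
[419.6108166  297.81141271]
[417.03872376 277.29405649]
```

View pics/w1v.png

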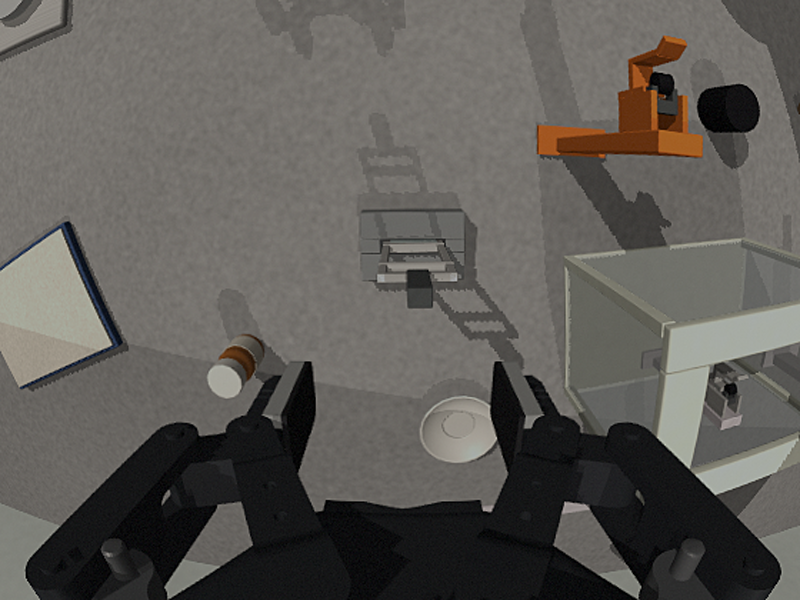

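The wrist view shows the handle top near (420,293) and the top bar from (378,279) to (457,278), where predicted (the top bar's middle was expected at (417,277)). I'll check the yaw numerically from this.

```bash
python3 - <<'E'
from h import *
c=load('w1')
for U,V in((378,279),(457,278),(407,307),(432,307),(361,211),(463,209)):
    z=.176 if V>300 else (.024 if V<230 else .131)
    print(U,V,np.round(atz(c,(U+.5)*.7-.5,(V+.5)*.7-.5,z,True),4))
E
python3 -m jog '[[[-0.001,0.0095,0.025,0,-0.3,-0.4],[0,0,0.04,0,0,0],[0,0,0.03,0,0,0],[0,0,0,0,0,0]]]' 0.06
python3 -c "
from h import *
to(.527,-.180,.1363,3)"
```

```text
378 279 [ 0.5293 -0.205   0.131 ]
457 278 [ 0.5264 -0.1544  0.131 ]
407 307 [ 0.5324 -0.1867  0.176 ]
432 307 [ 0.5319 -0.173   0.176 ]
361 211 [ 0.4987 -0.2258  0.024 ]
463 209 [ 0.493  -0.1391  0.024 ]
clock: 2.9
eef_pos: [0.5275, -0.1743, 0.1828]
tool_rot: [-0.03, 1.0, 0.0, 0.004]
ft_force: [0.3, -0.4, 1.0]
grip_width: 0.06
pos [ 0.5275 -0.1743  0.1828] t 2.9 F [ 0.29 -0.37  1.02] w 0.06
shift now [ 1.21 -5.64 46.53] after turn [ 0.82 -5.64 46.54] turn [0.01 0.42 0.47]
```

```bash
python3 -m jog '[[[0.001,-0.0056,0.015,0,0.4,0.4],[0,0,0.02,0,0,0],[0,0,0,0,0,0]]]' 0.06
python3 -c "
from h import *
to(.527,-.180,.1363,3.3)"
```

```text
clock: 3.28
eef_pos: [0.5295, -0.18, 0.1512]
tool_rot: [-0.028, 1.0, -0.001, 0.004]
ft_force: [-0.4, -0.2, 0.5]
grip_width: 0.06
pos [ 0.5295 -0.18    0.1512] t 3.275 F [-0.38 -0.18  0.53] w 0.06
shift now [ 2.59  0.15 14.9 ] after turn [ 2.48  0.11 14.92] turn [-0.18  0.4  -0.13]
```

```bash
python3 -m jog '[[[0.0025,0,0.008,0,0.4,0],[0,0,0.007,0,0,0],[0,0,0,0,0,0],[0,0,0,0,0,0]]]' 0.06
python3 -c "
from h import *
to(.527,-.180,.1363,3.3)"
```

```text
clock: 3.78
eef_pos: [0.5286, -0.181, 0.138]
tool_rot: [-0.027, 1.0, -0.002, 0.002]
ft_force: [-0.2, 0.1, 0.5]
grip_width: 0.06
pos [ 0.5286 -0.181   0.138 ] t 3.775 F [-0.21  0.13  0.51] w 0.06
shift now [1.54 1.08 1.68] after turn [1.53 1.08 1.69] turn [-0.29  0.22 -0.15]
```

```bash
python3 -m jog '[[[0.0015,0.001,0.0015,-0.3,0.2,-0.15],[0,0,0,0,0,0]]]' 0.06
python3 -m jog '[[[0,0,0,0,0,0],[0,0,0,0,0,0],[0,0,0,0,0,0],[0,0,0,0,0,0],[0,0,0,0,0,0],[0,0,0,0,0,0]]]' 0.005
python3 -c "
from h import *
to(.527,-.180,.1363,3.3)"
```

```text
clock: 4.03
eef_pos: [0.5271, -0.1801, 0.1368]
tool_rot: [-0.029, 1.0, 0.0, 0.0]
ft_force: [-0.8, 0.2, -0.3]
grip_width: 0.0599
clock: 4.78
eef_pos: [0.5274, -0.1801, 0.1371]
tool_rot: [-0.029, 1.0, 0.0, 0.001]
ft_force: [-0.0, -0.2, 0.2]
grip_width: 0.0132
pos [ 0.5274 -0.1801  0.1371] t 4.775 F [-0.02 -0.22  0.16] w 0.0132
shift now [0.35 0.08 0.75] after turn [0.35 0.08 0.75] turn [0.02 0.07 0.01]
```

Gripped: the opening reads 13 mm. I'll lift straight up.

```bash
python3 -m jog '[[[0,0,-0.005,0,0,0],[0,0,-0.01,0,0,0],[0,0,-0.015,0,0,0],[0,0,-0.04,0,0,0],[0,0,-0.05,0,0,0],[0,0,-0.05,0,0,0],[0,0,-0.05,0,0,0],[0,0,-0.05,0,0,0],[0,0,0,0,0,0],[0,0,0,0,0,0]]]'
python3 - <<'E'
from h import *
c,p=snap('scene','s2')
c2,p2=snap('top','t2'); 
cv2.imwrite('pics/s2v.png',cv2.resize(p[60:270,170:450],(800,600),interpolation=cv2.INTER_CUBIC))
o=bot.get_obs();to(.527,-.18,.40,9.5); g=o['eef_pos']+[0,0,bot.grasp_offset]
print([ (proj(c,g+[0,0,z])-[170,60])*800/280 for z in(.021,-.053,-.149)])
E
```

```text
clock: 6.02
eef_pos: [0.5254, -0.1797, 0.4226]
tool_rot: [-0.029, 1.0, -0.001, 0.003]
ft_force: [-0.4, -0.8, -2.2]
grip_width: 0.013
pos [ 0.5251 -0.1796  0.4222] t 6.125 F [ 0.68  0.06 -2.11] w 0.0132
shift now [-1.77 -0.45 22.25] after turn [-1.84 -0.69 22.24] turn [-0.12  0.32 -6.19]
[array([ 49.99853025, 105.43875577]), array([ 64.75837384, 196.10399718]), array([ 81.26546093, 297.50202537])]
```

View pics/s2v.png

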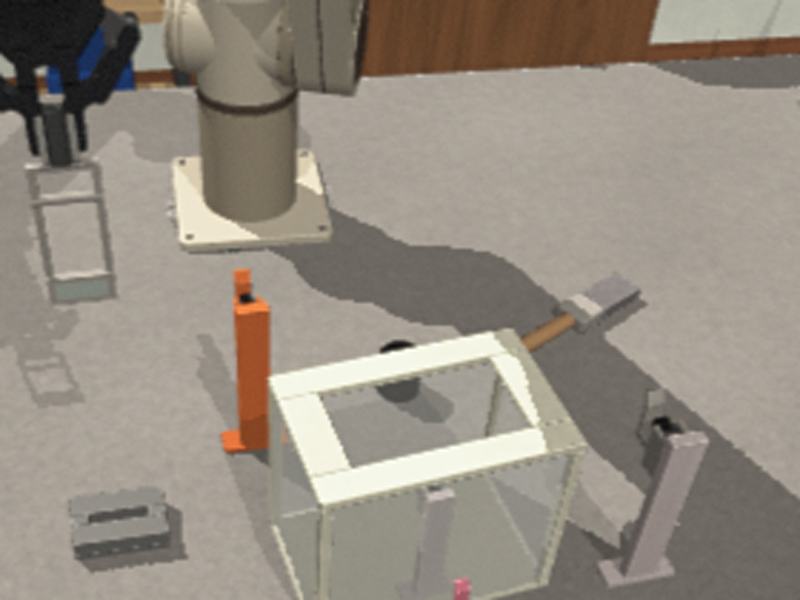

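The slide hangs upright in the grip: its foot is at (83,297) and the bar at (70,198), within about 2 px of prediction, and the stand is empty. I'll move to hover beside the opening and measure the rail from close by.

```bash
python3 -m jog '[[[0,0,0.005,0,0,-6.2],[-0.0094,0.051,0.004,0,0,0],[-0.0094,0.051,0.004,0,0,0],[-0.0094,0.051,0.004,0,0,0],[-0.0094,0.051,0,0,0,0],[-0.0094,0.051,0,0,0,0],[0,0,0,0,0,0],[0,0,0,0,0,0]]]'
python3 - <<'E'
from h import *
to(.529,.0805,.40,9.5)
c,p=snap('wrist','w2'); cv2.imwrite('pics/w2v.png',cv2.resize(p,(800,600),interpolation=cv2.INTER_CUBIC))
print(ray(c,280,210,True),c['fx'],c['cx'],c['cy'])
E
```

```text
clock: 7.12
eef_pos: [0.524, 0.0859, 0.3902]
tool_rot: [-0.083, 0.996, 0.0, -0.011]
ft_force: [-0.1, -0.5, -1.1]
grip_width: 0.0135
pos [0.524  0.0859 0.3902] t 7.125 F [-0.15 -0.51 -1.08] w 0.0135
shift now [-3.77 -6.16 -9.88] after turn [-3.99 -6.18 -9.78] turn [ 0.13 -1.26  0.04]
(array([0.45353702, 0.07402584, 0.53403516]), array([ 0.28188355,  0.0426863 , -0.95849859])) 325.19226210127806 281.66770650739534 205.33212011529724
```

View pics/w2v.png

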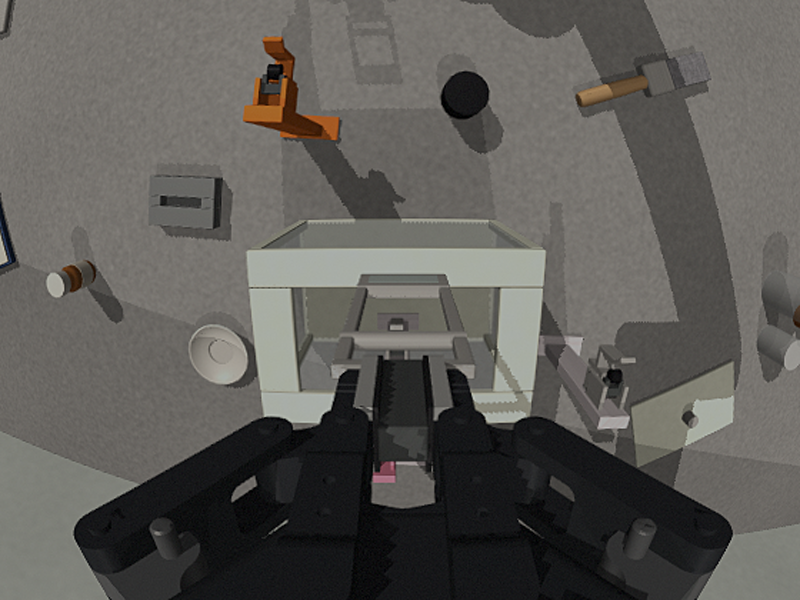

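The slide hides the rail here; only the hook tip shows, at (397,326), through the window. Two views shifted by about ±100 mm in y will show the hook clear of the slide and give a stereo pair.

```bash
python3 -m jog '[[[0,-0.035,-0.01,0,-1.2,0],[0,-0.035,0,0,0,0],[0,-0.035,0,0,0,0],[0,0,0,0,0,0],[0,0,0,0,0,0],[0,0,0,0,0,0]]]'
python3 -c "
from h import *
snap('wrist','wa');to(.529,.0805,.40,9.5)"
python3 -m jog '[[[0,0.05,0,0,0,0],[0,0.05,0,0,0,0],[0,0.05,0,0,0,0],[0,0.05,0,0,0,0],[0,0,0,0,0,0],[0,0,0,0,0,0],[0,0,0,0,0,0]]]'
python3 - <<'E'
from h import *
to(.529,.0805,.40,9.5)
snap('wrist','wb')
a=cv2.imread('pics/wa_raw.png');b=cv2.imread('pics/wb_raw.png')
P=[.594,.091,.145]
im=[]
for n,i in(('wa',a),('wb',b)):
    u,v=proj(load(n),P,True).astype(int);print(n,u,v,u-50,v-60)
    im.append(cv2.resize(i[v-60:v+60,u-50:u+30] if 0 else i[v-60:v+60,u-40:u+40],None,fx=5,fy=5,interpolation=cv2.INTER_CUBIC))
cv2.imwrite('pics/ab.png',np.hstack(im))
E
```

```text
clock: 7.92
eef_pos: [0.5404, -0.0273, 0.3984]
tool_rot: [-0.078, 0.997, 0.001, -0.002]
ft_force: [-0.0, -0.0, -1.4]
grip_width: 0.0129
pos [ 0.5404 -0.0271  0.3985] t 7.975 F [ 0.33 -0.47 -2.19] w 0.013
shift now [ -5.42 108.08  -1.28] after turn [ -6.47 108.02  -1.55] turn [ 0.15 -0.25 -0.56]
clock: 8.85
eef_pos: [0.5073, 0.1788, 0.3985]
tool_rot: [-0.08, 0.997, 0.001, -0.002]
ft_force: [-0.7, 0.8, -1.4]
grip_width: 0.0132
pos [0.5073 0.1788 0.3985] t 8.85 F [-0.73  0.78 -1.44] w 0.0132
shift now [  -5.68 -100.51   -1.79] after turn [  -5.14 -100.54   -1.49] turn [ 0.16 -0.23 -0.31]
wa 363 224 313 164
wb 205 224 155 164
```

View pics/ab.png

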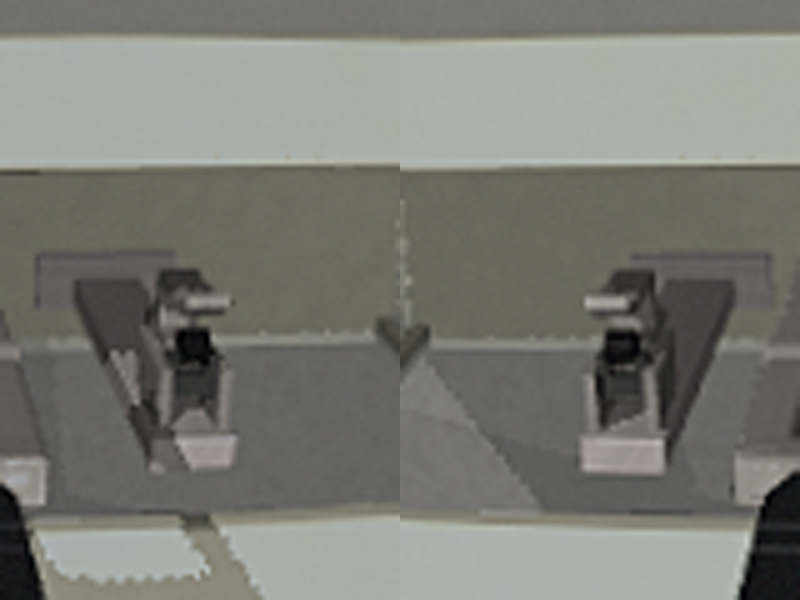

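The pair shows the small rail's top face at a(195,450) and b(624,454), the roller at a(193,345), the bright hook-tip edge at a(209,293) and b(608,293), and the roof's inner edge at row 168. I'll triangulate these.

Run:
```python
from h import *
np.set_printoptions(precision=4,suppress=True)
A=load('wa');B=load('wb')
pa=lambda U,V:((U+.5)/5-.5+323,(V+.5)/5-.5+164)
pb=lambda U,V:((U-400+.5)/5-.5+165,(V+.5)/5-.5+164)
a=np.radians(9.5);ex=np.array([np.cos(a),np.sin(a)]);ey=np.array([-ex[1],ex[0]])
C=np.array([.588,.0905])
def loc(X): d=X[:2]-C; return np.round([d@ex*1e3,d@ey*1e3],1)
def T(n,p,q):
    X,r=tri(ray(A,*pa(*p),True),ray(B,*pb(*q),True)); print(n,X,'cab-local mm',loc(X),'res',np.round(np.array(r)*1e3,2))
T('tip edge',(209,293),(608.5,293))
T('railtop front',(195,434),(624,436)); T('railtop back',(195,467),(624,472))
T('roller',(193,345),(622,345))
for n,c,f,U in(('a',A,pa,(60,200,340)),('b',B,pb,(460,600,740))):
    for V,x in((37,-75),(168,-45)):
        for u in U: print(n,x,loc(atz(c,*f(u,V),.198,True)))
```

```text
tip edge [0.5911 0.0919 0.1442] cab-local mm [3.3 0.8] res [0.26 0.26]
railtop front [0.6331 0.0989 0.1415] cab-local mm [45.8  0.8] res [0.06 0.06]
railtop back [0.6418 0.1003 0.1451] cab-local mm [54.7  0.8] res [0.34 0.34]
roller [0.6102 0.0947 0.1328] cab-local mm [22.6  0.5] res [0.28 0.28]
a -75 [-75.3 -50.8]
a -75 [-75.4 -19.5]
a -75 [-75.7  13.2]
a -45 [-45.9 -49.9]
a -45 [-45.6 -17.9]
a -45 [-45.4  15.5]
b -75 [-76.3 -15.8]
b -75 [-75.4  16.6]
b -75 [-74.8  47.8]
b -45 [-46.2 -18.5]
b -45 [-45.8  14.7]
b -45 [-45.4  46.5]
```

Run:
```python
from h import *
a=cv2.imread('pics/wa_raw.png')
A=load('wa')
# pose when wa was taken
p=np.array([.5404,-.0271,.3985]);q=R.from_quat([-0.078,0.997,0.001,-0.002])
for n,z in(('handle top',-.0023-.0),('bar',.0187*-1+.053),('topbar top',-.0187+.023),('foot top mid',-.0187+.123),('foot bottom',-.0187+.149)):
    P=p+q.apply([0,0,z]); print(n,np.round((proj(A,P,True)-[230,150])*6,0),'+1mm tool x',np.round((proj(A,P+q.apply([.001,0,0]),True)-[230,150])*6,0))
cv2.imwrite('pics/sl.png',cv2.resize(a[150:250,215:345],None,fx=6,fy=6,interpolation=cv2.INTER_CUBIC))
```

```text
handle top [313. 710.] +1mm tool x [313. 699.]
bar [313. 534.] +1mm tool x [313. 525.]
topbar top [313. 673.] +1mm tool x [313. 663.]
foot top mid [313. 328.] +1mm tool x [313. 320.]
foot bottom [312. 276.] +1mm tool x [312. 269.]
```

View pics/sl.png

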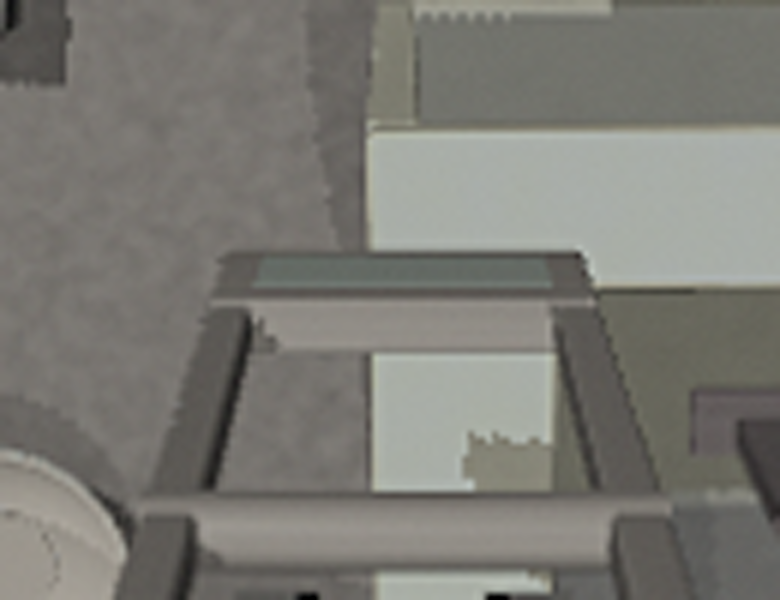

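The bar and foot are within 0.5 mm of where the TCP pose puts them, and the hook height error is about +1.5 mm. Next I'll go over the opening at cabinet x = -12 mm.

```bash
python3 -c "
from h import *
to(.5761,.0892,.39,9.5)"
python3 -m jog '[[[-0.018,-0.033,0,0,-0.2,-0.3],[-0.018,-0.033,0,0,0,0],[-0.017,-0.033,0,0,0,0],[0,0,0,0,0,0],[0,0,0,0,0,0]]]'
python3 -c "
from h import *
to(.5761,.0892,.39,9.5)"
```

```text
pos [0.5074 0.1786 0.3986] t 8.9 F [ 1.04 -0.49 -2.79] w 0.013
shift now [-53.62 -99.24   8.07] after turn [-53.   -99.53   8.56] turn [ 0.16 -0.23 -0.34]
clock: 9.52
eef_pos: [0.578, 0.0818, 0.3986]
tool_rot: [-0.079, 0.997, 0.002, 0.0]
ft_force: [-0.1, -0.1, -1.1]
grip_width: 0.013
pos [0.578  0.0818 0.3986] t 9.525 F [-0.14 -0.05 -1.09] w 0.013
shift now [0.73 7.6  8.62] after turn [0.67 7.63 8.6 ] turn [ 0.17  0.02 -0.46]
```

```bash
python3 -m jog '[[[0.0007,0.0075,0.02,0.15,0,-0.45],[0,0,0.035,0,0,0],[0,0,0.035,0,0,0],[0,0,0,0,0,0],[0,0,0,0,0,0]]]'
python3 -c "
from h import *
to(.5761,.0892,.1953,9.5)"
```

```text
clock: 10.15
eef_pos: [0.5745, 0.0914, 0.3101]
tool_rot: [-0.084, 0.996, 0.001, 0.003]
ft_force: [0.3, -0.3, -0.7]
grip_width: 0.0131
pos [0.5745 0.0914 0.3101] t 10.15 F [ 0.34 -0.31 -0.71] w 0.0131
shift now [ -0.59  -2.52 114.77] after turn [ -1.22  -2.39 114.77] turn [0.06 0.31 0.13]
```

```bash
python3 -m jog '[[[-0.001,-0.0023,0.02,0,0.3,0],[0,0,0.025,0,0,0],[0,0,0.025,0,0,0],[0,0,0.02,0,0,0],[0,0,0,0,0,0],[0,0,0,0,0,0]]]'
python3 -c "
from h import *
to(.5761,.0892,.1953,9.5)"
```

```text
clock: 10.9
eef_pos: [0.584, 0.0917, 0.2326]
tool_rot: [-0.085, 0.996, 0.002, 0.012]
ft_force: [-0.9, 0.6, -1.0]
grip_width: 0.0127
pos [0.584  0.0917 0.2326] t 10.9 F [-0.87  0.63 -1.  ] w 0.0127
shift now [ 9.15 -1.12 37.09] after turn [ 8.21 -1.12 37.3 ] turn [0.06 1.43 0.21]
```

The slide drifted 8 mm in x during the descent, toward the hook's tip. I'll correct that before going lower, then descend in smaller steps.

```bash
python3 -m jog '[[[0.008,-0.001,0,0,0,0],[0,0,0,0,1.4,0.2],[0,0,0,0,0,0],[0,0,0,0,0,0]]]'
python3 -c "
from h import *
to(.5761,.0892,.1953,9.5)"
```

```text
clock: 11.4
eef_pos: [0.5775, 0.0894, 0.2361]
tool_rot: [-0.083, 0.997, 0.001, 0.002]
ft_force: [0.1, 0.1, -2.0]
grip_width: 0.0131
pos [0.5775 0.0894 0.2361] t 11.4 F [ 0.07  0.12 -2.04] w 0.0131
shift now [ 1.57 -0.05 40.78] after turn [ 1.370e+00 -1.000e-02  4.079e+01] turn [ 0.06  0.27 -0.  ]
```

```bash
python3 -m jog '[[[0.0015,0,0.01,0,0.3,0],[0.001,0,0.01,0,0.3,0],[0.001,0,0.01,0,0.3,0],[0,0,0,0,0,0],[0,0,0,0,0,0]]]'
python3 -c "
from h import *
to(.5761,.0892,.1953,9.5)"
```

```text
clock: 12.02
eef_pos: [0.5729, 0.0888, 0.2024]
tool_rot: [-0.083, 0.997, -0.0, -0.008]
ft_force: [0.2, -1.3, -0.3]
grip_width: 0.0128
pos [0.5729 0.0888 0.2024] t 12.025 F [ 0.21 -1.31 -0.35] w 0.0128
shift now [-3.31 -0.09  7.03] after turn [-3.2  -0.09  7.08] turn [ 0.06 -0.86  0.  ]
```

```bash
python3 -m jog '[[[-0.003,0,0.007,0,-0.85,0],[0,0,0,0,0,0],[0,0,0,0,0,0],[0,0,0,0,0,0]]]'
python3 -c "
from h import *
to(.6057,.0942,.1953,9.5)"
```

```text
clock: 12.52
eef_pos: [0.5764, 0.0893, 0.1957]
tool_rot: [-0.083, 0.997, 0.001, 0.001]
ft_force: [-0.4, 0.2, -1.5]
grip_width: 0.0127
pos [0.5764 0.0893 0.1957] t 12.525 F [-0.43  0.2  -1.52] w 0.0127
shift now [-2.966e+01 -2.000e-02  5.000e-01] after turn [-2.966e+01 -2.000e-02  4.200e-01] turn [0.06 0.15 0.  ]
```

```bash
python3 -m jog '[[[-0.01,0,0,0,0.1,0],[-0.01,0,0,0,0,0],[-0.007,0,0,0,0,0],[0,0,0,0,0,0],[0,0,0,0,0,0]]]'
python3 - <<'E'
from h import *
to(.6057,.0942,.1953,9.5)
c,p=snap('wrist','w5'); u,v=proj(c,[.6,.093,.15],True).astype(int); print(u,v)
cv2.imwrite('pics/w5v.png',cv2.resize(p[v-70:v+50,u-80:u+80],None,fx=5,fy=5,interpolation=cv2.INTER_CUBIC))
E
```

```text
clock: 13.15
eef_pos: [0.6059, 0.0942, 0.1957]
tool_rot: [-0.083, 0.997, 0.001, 0.001]
ft_force: [-0.7, -0.4, -0.6]
grip_width: 0.0131
pos [0.6059 0.0942 0.1957] t 13.15 F [-0.66 -0.38 -0.62] w 0.0131
shift now [ 0.16 -0.    0.41] after turn [ 0.16 -0.    0.41] turn [ 0.06  0.09 -0.  ]
281 222
```

View pics/w5v.png

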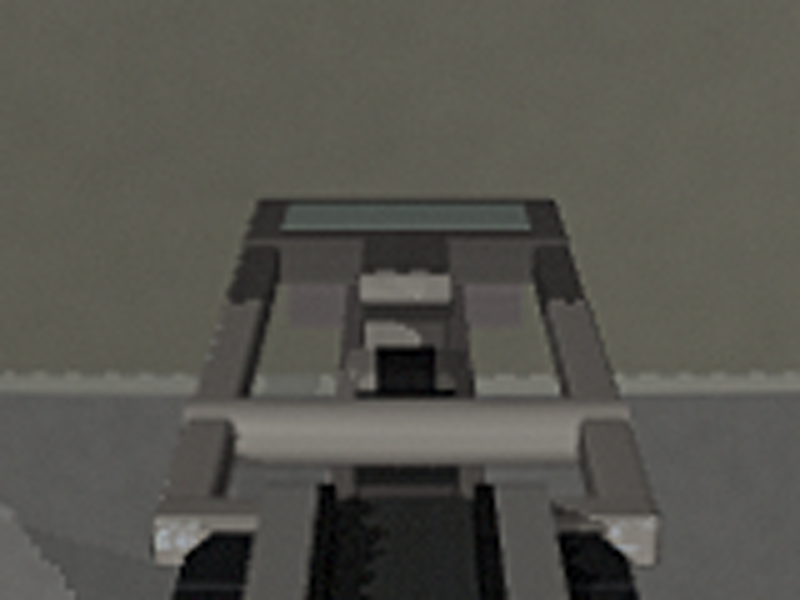

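The hook's tip (405,288) shows centred inside the slide's window, and the bar at row 432 is over the gap. I'll lower part-way.

```bash
python3 -c "
from h import *
c=load('w5')
for V,z in((273,.1435),(305,.1435),(432,.1614)):
    X=atz(c,(405.5)/5-.5+201,(V+.5)/5-.5+152,z,True); print(X, (X[:2]-[.5879,.0912])@[.9863,.165])"
python3 -m jog '[[[0,0,0.004,0,0.1,0],[0,0,0.004,0,0,0],[0,0,0.004,0,0,0],[0,0,0,0,0,0],[0,0,0,0,0,0]]]'
python3 -c "
from h import *
to(.6057,.0942,.170,9.5)"
```

```text
[0.59147686 0.09175991 0.1435    ] 0.0036202418928561464
[0.59563887 0.09245157 0.1435    ] 0.0078393565437917
[0.60530099 0.0940681  0.1614    ] 0.017635834201002072
clock: 13.82
eef_pos: [0.6049, 0.0941, 0.1827]
tool_rot: [-0.083, 0.997, 0.0, -0.001]
ft_force: [0.6, 0.2, -2.0]
grip_width: 0.013
pos [0.6049 0.0941 0.1827] t 13.825 F [ 0.55  0.25 -1.97] w 0.013
shift now [-0.8  -0.05 12.71] after turn [-0.78 -0.04 12.71] turn [ 0.06 -0.07  0.  ]
```

```bash
python3 -m jog '[[[-0.0013,0,0.003,0,0,0],[0,0,0.003,0,0,0],[0,0,0.002,0,0,0],[0,0,0,0,0,0],[0,0,0,0,0,0]]]'
python3 -c "
from h import *
to(.6062,.0943,.170,9.5)"
```

```text
clock: 14.45
eef_pos: [0.6059, 0.0943, 0.1751]
tool_rot: [-0.083, 0.997, 0.0, -0.001]
ft_force: [-0.8, -0.1, -1.0]
grip_width: 0.0128
pos [0.6059 0.0943 0.1751] t 14.45 F [-0.77 -0.15 -0.96] w 0.0128
shift now [-0.31 -0.01  5.12] after turn [-0.31 -0.01  5.12] turn [ 0.06 -0.07 -0.  ]
```

```bash
python3 -m jog '[[[-0.0003,0,0.002,0,0,0],[0,0,0.002,0,0,0],[0,0,0,0,0,0]]]'|tail -4
python3 -m jog '[[[0,0,0.0015,0,0,0]]]'|tail -4
python3 -m jog '[[[0,0,0.0015,0,0,0]]]'|tail -4
python3 -m jog '[[[0,0,0.0015,0,0,0]]]'|tail -4
python3 -c "
from h import *
to(.6062,.0943,.150,9.5)"
```

```text
eef_pos: [0.6042, 0.094, 0.1707]
tool_rot: [-0.083, 0.997, 0.0, -0.003]
ft_force: [-3.6, -0.4, 0.8]
grip_width: 0.0131
eef_pos: [0.6039, 0.0939, 0.1688]
tool_rot: [-0.083, 0.997, 0.0, -0.003]
ft_force: [-2.1, -1.2, 0.6]
grip_width: 0.0133
eef_pos: [0.6039, 0.0939, 0.1668]
tool_rot: [-0.083, 0.997, 0.0, -0.003]
ft_force: [-2.3, -0.2, -0.8]
grip_width: 0.0134
eef_pos: [0.6039, 0.0939, 0.1648]
tool_rot: [-0.083, 0.997, 0.0, -0.003]
ft_force: [-3.0, -0.7, -1.4]
grip_width: 0.0136
pos [0.6039 0.0939 0.1648] t 15.2 F [-2.98 -0.67 -1.45] w 0.0136
shift now [-2.43 -0.04 14.79] after turn [-2.33 -0.02 14.81] turn [ 0.06 -0.39 -0.  ]
```

```bash
for i in 1; do :; done
python3 -m jog '[[[-0.0005,0,0.0015,0,0,0]]]'|tail -4
python3 -m jog '[[[-0.0005,0,0.0015,0,0,0]]]'|tail -4
python3 -m jog '[[[-0.0005,0,0.0015,0,0,0]]]'|tail -4
python3 -m jog '[[[-0.0005,0,0.0015,0,0,0]]]'|tail -4
python3 -c "
from h import *
to(.6062,.0943,.150,9.5)"
```

```text
eef_pos: [0.604, 0.094, 0.1626]
tool_rot: [-0.083, 0.997, 0.0, -0.004]
ft_force: [-3.8, -1.0, -3.8]
grip_width: 0.0132
eef_pos: [0.6051, 0.0941, 0.1608]
tool_rot: [-0.083, 0.997, 0.0, -0.004]
ft_force: [-0.0, -0.5, -1.2]
grip_width: 0.013
eef_pos: [0.6066, 0.0944, 0.1595]
tool_rot: [-0.083, 0.997, 0.0, -0.002]
ft_force: [0.2, -0.1, -1.6]
grip_width: 0.0132
eef_pos: [0.608, 0.0946, 0.1583]
tool_rot: [-0.083, 0.997, 0.0, -0.001]
ft_force: [-0.7, -1.2, -1.3]
grip_width: 0.0131
pos [0.608  0.0946 0.1583] t 15.7 F [-0.65 -1.22 -1.34] w 0.0131
shift now [ 1.8  -0.03  8.32] after turn [ 1.82 -0.02  8.32] turn [ 0.05 -0.16 -0.  ]
```

Past the roller. I'll re-centre x and feel for the floor in small steps.

```bash
python3 -m jog '[[[0.0015,0,0.0007,0,0,0]]]'|tail -4
python3 -m jog '[[[0,0,0.0007,0,0,0]]]'|tail -4
python3 -m jog '[[[0,0,0.0007,0,0,0]]]'|tail -4
python3 -m jog '[[[0,0,0.0007,0,0,0]]]'|tail -4
python3 -c "
from h import *
to(.6062,.0943,.150,9.5)"
```

```text
eef_pos: [0.607, 0.0945, 0.1578]
tool_rot: [-0.083, 0.997, 0.0, -0.001]
ft_force: [-0.3, -0.7, -1.6]
grip_width: 0.0131
eef_pos: [0.6072, 0.0945, 0.1573]
tool_rot: [-0.083, 0.997, 0.0, -0.001]
ft_force: [0.6, -0.0, -2.4]
grip_width: 0.0129
eef_pos: [0.6073, 0.0945, 0.1567]
tool_rot: [-0.083, 0.997, 0.0, -0.0]
ft_force: [0.2, 0.5, -1.6]
grip_width: 0.0131
eef_pos: [0.6074, 0.0945, 0.1561]
tool_rot: [-0.083, 0.997, 0.0, -0.0]
ft_force: [-0.1, -0.6, -1.4]
grip_width: 0.0131
pos [0.6074 0.0945 0.1561] t 16.2 F [-0.15 -0.62 -1.39] w 0.0131
shift now [ 1.18 -0.05  6.1 ] after turn [ 1.18 -0.04  6.1 ] turn [ 0.06 -0.02 -0.  ]
```

```bash
python3 -m jog '[[[0.0007,0,0.0007,0,0,0]]]'|sed -n 2p\;4p
python3 -m jog '[[[0,0,0.0007,0,0,0]]]'|sed -n 2p\;4p
python3 -m jog '[[[0,0,0.0007,0,0,0]]]'|sed -n 2p\;4p
python3 -m jog '[[[0,0,0.0007,0,0,0]]]'|sed -n 2p\;4p
python3 -m jog '[[[0,0,0.0007,0,0,0]]]'|sed -n 2p\;4p
```

```text
eef_pos: [0.6067, 0.0944, 0.1554]
ft_force: [-0.5, 0.3, -1.4]
eef_pos: [0.6066, 0.0944, 0.1546]
ft_force: [0.1, 1.0, -0.3]
eef_pos: [0.6067, 0.0944, 0.1545]
ft_force: [-1.4, -0.2, 4.5]
eef_pos: [0.6067, 0.0944, 0.1545]
ft_force: [-2.7, 0.8, 4.2]
eef_pos: [0.6067, 0.0944, 0.1545]
ft_force: [-2.3, -0.8, 4.4]
```

Floor felt at TCP z = 0.1545 (bar about 0.1195, hook error about +5.5 mm). The roller was met and passed at heights that agree with this. 0.7 mm of command gives about 6 N, so I'll raise the force gradually.

```bash
python3 -m jog '[[[0.0005,0,0.001,0,0,0]]]'|sed -n 2p\;4p
python3 -m jog '[[[0.0003,0,0.0012,0,0,0]]]'|sed -n 2p\;4p
python3 -m jog '[[[0,0,0.0014,0,0,0]]]'|sed -n 2p\;4p
```

```text
eef_pos: [0.6066, 0.0944, 0.1544]
ft_force: [-1.6, -1.2, 6.8]
eef_pos: [0.6066, 0.0944, 0.1544]
ft_force: [-2.3, -1.1, 7.3]
eef_pos: [0.6067, 0.0944, 0.1543]
ft_force: [-3.0, -0.4, 9.0]
```

```bash
python3 -m jog '[[[0.0002,0,0.0017,0,0,0],[0.0002,0,0.0017,0,0,0]]]'|sed -n 2p\;4p
python3 -m jog '[[[0.0002,0,0.0017,0,0,0],[0.0002,0,0.0017,0,0,0]]]'|sed -n 2p\;4p
```

```text
eef_pos: [0.6065, 0.0944, 0.1543]
ft_force: [-3.3, -0.4, 10.1]
eef_pos: [0.6064, 0.0944, 0.1543]
ft_force: [-3.1, -0.3, 9.2]
```

```bash
for k in 1; do python3 -m jog '[[[0,0,0.0019,0,0,0],[0,0,0.0019,0,0,0],[0,0,0.0019,0,0,0]]]'|sed -n 2p\;4p; done
python3 -m jog '[[[0,0,0.0019,0,0,0],[0,0,0.0019,0,0,0],[0,0,0.0019,0,0,0]]]'|sed -n 2p\;4p
python3 -m jog '[[[0,0,0.0019,0,0,0],[0,0,0.0019,0,0,0],[0,0,0.0019,0,0,0]]]'|sed -n 2p\;4p
python3 -m jog '[[[0,0,0.0019,0,0,0],[0,0,0.0019,0,0,0],[0,0,0.0019,0,0,0]]]'|sed -n 2p\;4p
python3 -c "
from h import *
to(.6062,.0943,.1545,9.5)"
```

```text
eef_pos: [0.6063, 0.0944, 0.1543]
ft_force: [-4.5, -0.5, 10.5]
eef_pos: [0.6061, 0.0943, 0.1543]
ft_force: [-3.9, -1.6, 9.6]
eef_pos: [0.606, 0.0943, 0.1543]
ft_force: [-4.9, -0.2, 9.9]
eef_pos: [0.6058, 0.0943, 0.1543]
ft_force: [-5.0, -0.4, 10.5]
pos [0.6058 0.0943 0.1543] t 19.2 F [-4.97 -0.39 10.51] w 0.013
shift now [-0.37 -0.03 -0.2 ] after turn [-0.36 -0.03 -0.21] turn [ 0.04  1.65 -0.  ]
```

Held for about 1.5 s at roughly 11.5 N on the hook, but the tool tilts slowly (1.65°). I'll straighten it and hold a little firmer, so the reading is clearly mid-band.

```bash
python3 -m jog '[[[0,0,0.0015,0,0.8,0],[0,0,0.0015,0,0.8,0],[0,0,0.0015,0,0.8,0]]]'|sed -n 2,4p
python3 -m jog '[[[0,0,0.0019,0,0.8,0],[0,0,0.0019,0,0.8,0]]]'|sed -n 2,4p
python3 -c "
from h import *
to(.6062,.0943,.1545,9.5)"
```

```text
eef_pos: [0.6071, 0.0945, 0.1543]
tool_rot: [-0.083, 0.997, -0.0, -0.004]
ft_force: [-2.8, -0.5, 7.8]
eef_pos: [0.6081, 0.0947, 0.1543]
tool_rot: [-0.083, 0.996, -0.001, -0.016]
ft_force: [-3.5, -0.3, 9.1]
pos [0.6081 0.0947 0.1543] t 19.825 F [-3.54 -0.27  9.11] w 0.013
shift now [ 1.91 -0.07 -0.11] after turn [ 1.91 -0.07 -0.17] turn [ 0.03 -1.79  0.  ]
```

```bash
python3 -m jog '[[[0,0,0.0017,0,-0.5,0],[0,0,0.0019,0,-0.5,0],[0,0,0.0021,0,0,0]]]'|sed -n 2,4p
python3 -m jog '[[[0,0,0.0022,0,0.1,0],[0,0,0.0022,0,0.1,0]]]'|sed -n 2,4p
python3 -m jog '[[[0,0,0.0022,0,0.1,0],[0,0,0.0022,0,0.1,0]]]'|sed -n 2,4p
python3 -m jog '[[[0,0,0.0022,0,0.1,0],[0,0,0.0022,0,0.1,0]]]'|sed -n 2,4p
python3 -m jog '[[[0,0,0.0022,0,0.1,0],[0,0,0.0022,0,0.1,0]]]'|sed -n 2,4p
python3 -c "
from h import *
to(.6062,.0943,.1545,9.5)"
```

```text
eef_pos: [0.6073, 0.0945, 0.1543]
tool_rot: [-0.083, 0.997, -0.0, -0.005]
ft_force: [-4.6, -1.3, 11.6]
eef_pos: [0.6074, 0.0946, 0.1543]
tool_rot: [-0.083, 0.997, -0.0, -0.005]
ft_force: [-4.6, -1.1, 10.8]
eef_pos: [0.6074, 0.0946, 0.1543]
tool_rot: [-0.083, 0.997, -0.0, -0.005]
ft_force: [-4.8, -0.7, 11.1]
eef_pos: [0.6074, 0.0946, 0.1543]
tool_rot: [-0.083, 0.997, -0.0, -0.005]
ft_force: [-4.4, -0.8, 10.6]
eef_pos: [0.6074, 0.0946, 0.1543]
tool_rot: [-0.083, 0.997, -0.0, -0.005]
ft_force: [-5.0, -0.0, 11.1]
pos [0.6074 0.0946 0.1543] t 21.2 F [-5.02 -0.   11.06] w 0.013
shift now [ 1.19 -0.06 -0.21] after turn [ 1.19 -0.06 -0.22] turn [ 0.02 -0.59 -0.  ]
```

Stable hold at a reading of about 11 N (about 12.5 N on the hook with the slide's weight) for over 1 s. Now I'll relax, open and look.

```bash
python3 -m jog '[[[0.0005,0,0.0005,0,-0.3,0],[0,0,0,0,0,0],[0,0,0,0,0,0]]]'|sed -n 2,4p
python3 -m jog '[[[0,0,0,0,0,0],[0,0,0,0,0,0],[0,0,0,0,0,0],[0,0,0,0,0,0]]]' 0.04
python3 - <<'E'
from h import *
to(.6062,.0943,.1545,9.5)
c,p=snap('wrist','w6'); o=bot.get_obs()
u,v=proj(c,[.6,.093,.125],True).astype(int); print(u,v)
cv2.imwrite('pics/w6v.png',cv2.resize(p[v-60:v+60,u-80:u+80],None,fx=5,fy=5,interpolation=cv2.INTER_CUBIC))
E
```

```text
eef_pos: [0.6069, 0.0945, 0.1545]
tool_rot: [-0.083, 0.997, 0.0, -0.002]
ft_force: [-2.4, -0.8, 3.2]
clock: 22.08
eef_pos: [0.6074, 0.0945, 0.1529]
tool_rot: [-0.083, 0.997, -0.0, -0.002]
ft_force: [-0.9, 0.5, 0.1]
grip_width: 0.0399
pos [0.6074 0.0945 0.1529] t 22.075 F [-0.95  0.45  0.08] w 0.0399
shift now [ 1.18 -0.06 -1.56] after turn [ 1.18 -0.06 -1.57] turn [ 0.02 -0.27  0.  ]
281 231
```

View pics/w6v.png

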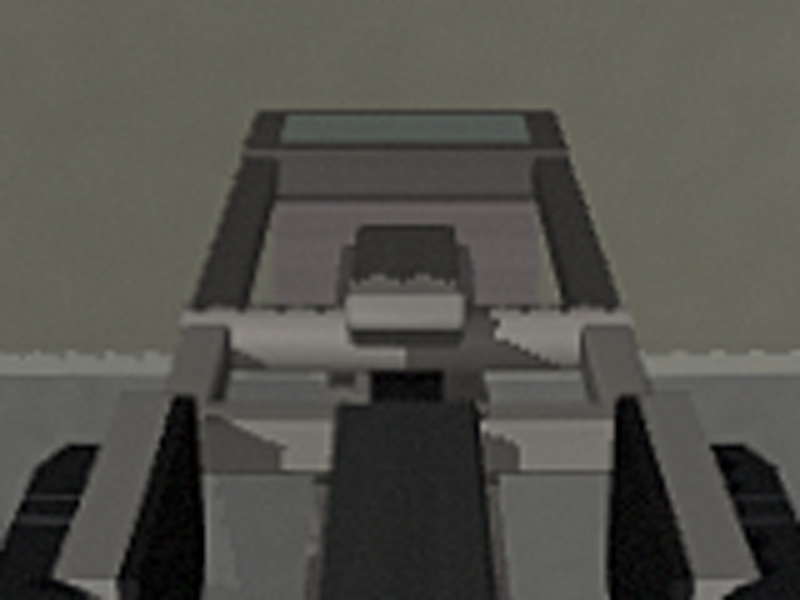

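The bar lies behind the hook's tip (405,310), the roller (405,385) is out above it, and the jaws are clear of the handle. Drawing out upward.

```bash
python3 -m jog '[[[0.001,0,-0.01,0,0,0],[0,0,-0.012,0,0,0],[0,0,-0.012,0,0,0],[0,0,0,0,0,0]]]'|sed -n 2,4p
python3 -c "
from h import *
to(.6062,.0943,.30,9.5)"
```

```text
eef_pos: [0.6072, 0.0945, 0.1907]
tool_rot: [-0.083, 0.997, 0.0, -0.001]
ft_force: [0.9, -0.2, -0.4]
pos [0.6072 0.0945 0.1907] t 22.625 F [ 0.89 -0.2  -0.4 ] w 0.0398
shift now [ 1.2600e+00  2.0000e-02 -1.0931e+02] after turn [ 1.0200e+00 -1.0000e-02 -1.0932e+02] turn [ 0.02 -0.12  0.  ]
```

```bash
python3 -m jog '[[[0.001,0,-0.012,0,0,0],[0,0,-0.015,0,0,0],[0,0,-0.015,0,0,0],[0,0,-0.03,0,0,0],[0,0,-0.04,0,0,0],[0,0,-0.04,0,0,0],[0,0,0,0,0,0],[0,0,0,0,0,0]]]'|sed -n 2,4p
python3 -m jog '[[[0.05,0,0,0,0,0],[0.05,0,0,0,0,0],[0,0,0,0,0,0],[0,0,0,0,0,0]]]'
python3 - <<'E'
from h import *
to(.6062,.0943,.30,9.5)
a=snap('scene','s9')[1][150:290,130:400];b=snap('top','t9')[1][90:290,170:440]
cv2.imwrite('pics/end.png',np.hstack([cv2.resize(a,(400,207*1),interpolation=cv2.INTER_CUBIC)[:200],cv2.resize(b,(400,296),interpolation=cv2.INTER_CUBIC)[:200]]))
w=snap('wrist','w9')[1]
i=np.hstack([cv2.resize(a,(400,296),interpolation=cv2.INTER_CUBIC),cv2.resize(b,(400,296),interpolation=cv2.INTER_CUBIC)])
cv2.imwrite('pics/end.png',np.vstack([i,cv2.resize(w,(800,600))[150:450]]))
E
```

```text
eef_pos: [0.6057, 0.0942, 0.3519]
tool_rot: [-0.083, 0.997, 0.0, -0.0]
ft_force: [-0.1, 0.3, -0.2]
clock: 24.12
eef_pos: [0.5028, 0.077, 0.3434]
tool_rot: [-0.083, 0.997, -0.0, -0.008]
ft_force: [0.4, -0.6, 0.2]
grip_width: 0.0403
pos [0.5028 0.077  0.3434] t 24.125 F [ 0.4  -0.58  0.16] w 0.0403
shift now [-1.0545e+02 -3.0000e-02  4.1730e+01] after turn [-1.0479e+02 -1.0000e-02  4.3370e+01] turn [ 0.03 -0.89  0.  ]
```

View pics/end.png

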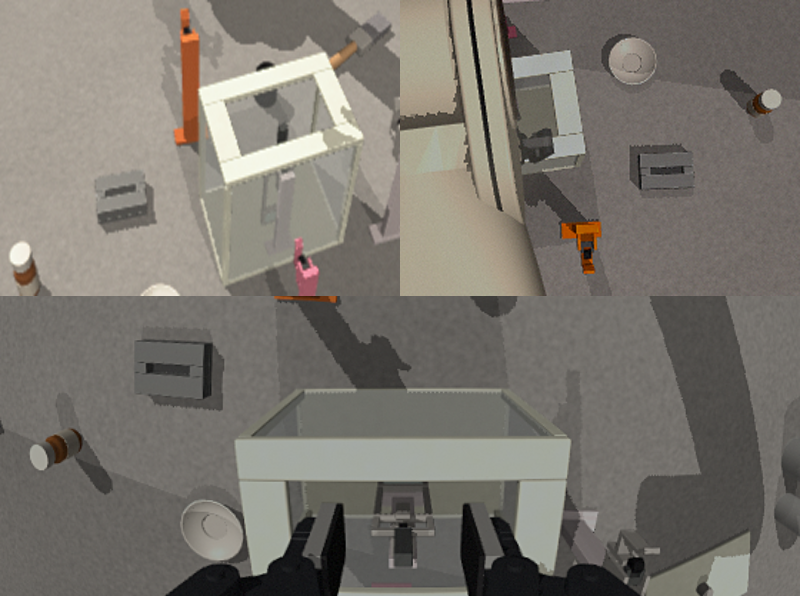

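The slide hangs upright on the hook inside the cabinet: handle at scene (282,133) and wrist view (403,545). The stand is empty, and the dish, vial and rails are where they were. The gripper is clear, so I'm handing in.

```bash
python3 -c "
from workcell import bot
print(bot.job_done())"
```

```text
the job is handed in; nothing more can be done
None
```

The slide is hanging on the hook of the small grey rail inside the cabinet. The job was handed in at about 24 s, with the gripper clear and touching nothing.

- **Placing:** I lifted the slide out of the stand, lowered it through the roof opening on the robot side of the hook's tip, and moved the bar across the tip. I then pressed it past the roller down to the hook's floor.
- **Hook height:** I felt the floor with the bar centre at about 0.119 to 0.120 m, so the hook sits about 5 to 6 mm above mid-height. The cameras had suggested only +1 to +2 mm. The heights at which the bar met and left the roller agreed better with the felt value, so I used that.
- **Pressing force:** I held the bar down for a little over 1 s at a wrist reading of about 11 N, roughly 12.5 N on the hook with the slide's weight. The highest reading I saw was 11.6 N, with about 5 N sideways.
    - An earlier hold of about 1.5 s read 9.6 to 10.5 N while the tool tilted by 1.65°. I overcorrected the tilt, then settled it at about 0.6° before the final hold.
- **Last checks:** The bar is behind the hook's tip, the roller is out above it, and the slide hangs upright. The stand is empty, and the dish and vial look unmoved. The objective and brush were only partly in view at the end, so I did not fully check them.
- **Cabinet contact:** No reading suggested contact with the frame or walls. While lowering, the slide drifted 8 mm toward the hook's tip, and I corrected it before going deeper.
- **Picture budget:** I viewed 12 pictures, two past the budget of 10.

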